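# Close up the row of freezer tube racks

### The arm

A 7-joint arm with a two-finger parallel gripper is mounted at the origin on the work surface. World frame = base frame: x ahead of the robot, y to its left, z up, the work surface at z = 0. Lengths are in m, angles in rad, forces in N, time in s.
With the tool pointing down it reaches from about 0.4 to 0.9 m from the base axis. Payload 5.6 kg.
Tool frame: the origin (TCP) lies midway between the tips of the shut fingers; the grasp point (between the pads) lies 19 mm behind it; z points along the fingers, y is the line along which they close (so a half turn about z gives the same grasp; the last joint's range is limited). The gripper opens to 92 mm and grips with 3 to 60 N. Pads are 20 mm wide; open, the fingers measure 128 mm over their backs; the gripper's body (75 mm by 189 mm) begins 69 mm behind the grasp point.
Start: joints at [1.268, 0.468, -0.012, 1.603, 0.006, 1.071, -0.056], TCP at [0.167, -0.628, 0.188] pointing down, gripper open.
Joint ranges: [-2.53, 2.53], [-0.31, 2.02], [-1.57, 1.55], [0.28, 2.44], [-1.29, 4.43], [0.15, 1.84], [-2.92, 2.92]. Speed limits (rad/s): [2.57, 2.57, 3.14, 3.14, 3.14, 3.14, 3.14].

### API

Orientations are given as a 3x3 rotation matrix whose columns are the frame's x, y, z axes.
In Python, from station import env, effector, solver, viewer, workorder, search_frame, tip_of gives the robot as it stands. Calls block until the motion is done:
- env.reach(position, orientation): joint-space move of the TCP to a pose.
- env.movel(position, frame=None, rate=0.15): straight line of the TCP; frame=None keeps the orientation; rate is the mean speed in m/s.
- env.goto_joints(angles): joint-space move.
- effector.release() and effector.grasp(squeeze=None): open the fingers fully, or close them until they stop; squeeze is the grip in N (None keeps the last).
- env.pause(seconds).
- solver.inverse_kinematics(position, orientation): joint angles nearest the present ones, or None.
- env.sense(): the state.
- viewer.read_camera(name): name is "side" or "top"; returns (picture, depth): 420x560x3 uint8, red, green, blue; 420x560 float32, m along the optical axis (not along the pixel's ray), 0 where there is no reading.
- viewer.camera_info(name): a dict with "intrinsics" (3x3 intrinsics, pixels), "eye" and "rotation" of the camera in the world. Camera axes: x right, y up, looking along -z (the intrinsics and any distortion apply to the point x, -y, -z); pixel columns grow to the right and rows downward; lengths in m; the calibration is good to about 2 mm. A picture is of the moment at which its call begins. camera_info takes no time and is no camera call.
A pose or a line that the arm cannot do raises env.PlanningError and nothing moves.
- workorder.finish_job(): hands the job in; it is judged then, once.
Trained networks look in the newest picture that a camera, given by its name, has taken for a name from the list of things; names that differ only in an ending like _2 or _b are one class to them, and where a whole thing is asked for, a point or a joint stands for the part that bears it (a point fixed in the world has none). Each returns a list of dicts, best first, with "score" (0 to 1); they miss things now and then, are a little off and sometimes report something else, mostly with a low value. They report only what shows in the picture. A call takes as long as a camera call. They do not tell look-alikes from the thing itself.
- search_frame(camera, name): "at" ([x, y, z] in m, in world coordinates, good to about 4 mm: the middle of the surface that is visible of it).
- tip_of(camera, name): "at" ([x, y, z] in m, in world coordinates, good to about 4 mm: a listed point, or the origin of a listed thing).
The state is a dict: "t": time; "joint_positions": joint angles; "joint_velocities": joint speeds; "tau": joint torques, N m; "ee_pos": TCP position; "tcp_rot": TCP orientation; "wrist_force": force on the tool from outside, world axes, zero at the start; "moment": the same for the moment, N m; "gripper_width": finger opening in m; "grasp_force": force on a finger pad.
Only numpy, scipy, OpenCV 4.12 (cv2) and the standard library are available. Lean on these libraries where they do the work, as an engineer would, in place of code of your own. Each camera call takes 0.05 s, during which the arm holds its last target. There are 200 camera calls.

### The job

One low tube rack has been left away from the row of racks that stands against the steel stop. Butt it end-on against the open end of the row, flush with it and in line, standing on the bench so that the row carries on with no gap. Keep it upright, for there are tubes in it, and leave the tall rack with the big holes where it is.

Things in the scene. Friction and masses are not known exactly. Their poses are not given: they have to be found in the camera images.
- rack: The loose low tube rack: a green plastic block 100 mm long (x), 50 mm wide (y), 40 mm high, with two rows of five small dark holes on top, three closed by white tube caps (fixed, 5 mm proud of the top). About 0.16 kg, both ends alike, flat sides to be gripped across the 50 mm. Origin: centre of its underside; z up.
- row: The row, fixed to the bench: two racks just like the loose one (each 100 x 50 x 40 mm) end to end, then a steel stop 60 mm high. Origin: at bench height, middle of the foot of the open end face (the end without the stop). Its x axis points level out of that face, away from the stop: the racks lie at x = 0 to -200 mm, the stop to -245 mm. y across (racks cover +-25 mm), z up.
- tall_rack: Bystander, loose, not to be moved: a tall green rack with two rows of three big holes, 100 mm long (x), 66 mm wide (y), 62 mm high (67 mm over its caps), 0.3 kg. Origin: centre of its underside; z up. It and the loose low rack both stand to the left of the row as the robot sees it, one nearer the robot and one farther, either way round.
Not all that is in view belongs to the job. Leave any yellow look-alike of the rack alone.

How it is judged:
At the end, for the whole second after the job is handed in: The low rack stands upright (within about 6 degrees) and still on the bench beyond the open end of the row, the gap at the middle of its end no wider than 10 mm, within 12 mm sideways of the row's line and within 10 degrees of its direction; the tall rack is within 20 mm of where it was (x of rack in the frame of row between 0.045 and 0.06 m and y of rack in the frame of row between -0.012 and 0.012 m and z of rack in the frame of row below 0.006 m and angle between rack's own z axis and vertical below 0.1 rad and angle between the x axis of rack and the x axis of row, either way round below 0.175 rad and linear speed of rack below 0.02 m/s and distance of tall_rack from where it was at the start of the episode below 0.02 m); the robot touches nothing.
It fails at once if the low rack is tipped more than about 35 degrees (angle between rack's own z axis and vertical above 0.6 rad).
It fails at once if the tall rack is moved by more than 20 mm (distance of tall_rack from where it was at the start of the episode above 0.02 m).
It also fails if it takes over 34 s, if anything falls off the work surface, if the arm or the gripper's body presses on something with over 40 N, if the wrist force passes 120 N, or if a joint passes its speed limit or range.

## Working session

There is one attempt and no reset: what is moved stays moved. The work goes in short steps, each a Python script; the robot and the scene stay as the last script left them, time stands still between calls to the robot, and variables do not carry over. Pictures are saved under pics/ and viewed, at most 10 in all, crops included, and the job is handed in when it is done.

```bash
mkdir -p pics; ls
python3 - <<'E'
from station import *
import numpy as np,cv2
for c in("top","side"):
    p,d=viewer.read_camera(c); cv2.imwrite(f"pics/{c}0.png",p[:,:,::-1]); np.savez(f"{c}0.npz",p=p,d=d)
    print(c,viewer.camera_info(c))
    for n in("rack","row","tall_rack"):
        for f in(search_frame,tip_of): print(n,f.__name__,[(np.round(r["at"],3).tolist(),round(r["score"],2)) for r in f(c,n)])
E
```

```text
pics
top {'intrinsics': array([[396.1484093 ,   0.        , 276.00427653],
       [  0.        , 396.1484093 , 206.22124602],
       [  0.        ,   0.        ,   1.        ]]), 'eye': array([0.40818431, 0.09051609, 0.80704403]), 'rotation': array([[ 0.1620152 ,  0.96667086, -0.19823855],
       [-0.98678297,  0.15805369, -0.0357546 ],
       [-0.0032306 ,  0.20141122,  0.97950145]])}
rack call [([0.732, 0.313, 0.04], 0.75), ([0.604, 0.22, 0.039], 0.58), ([0.46, 0.216, 0.066], 0.54)]
rack call [([0.605, 0.223, -0.0], 0.76), ([0.739, 0.322, -0.001], 0.71)]
row call [([0.52, -0.19, 0.037], 0.72)]
row call [([0.539, -0.071, -0.0], 0.88)]
tall_rack call [([0.46, 0.215, 0.063], 0.88), ([0.605, 0.218, 0.039], 0.63)]
tall_rack call [([0.459, 0.223, 0.002], 0.61)]
side {'intrinsics': array([[409.62709043,   0.        , 276.7217001 ],
       [  0.        , 409.62709043, 215.43160692],
       [  0.        ,   0.        ,   1.        ]]), 'eye': array([ 0.28970131, -0.47366767,  0.44938155]), 'rotation': array([[ 0.8967237 ,  0.23297879, -0.37630771],
       [-0.44253687,  0.48524714, -0.75411958],
       [ 0.00690837,  0.84276693,  0.53823431]])}
rack call [([0.733, 0.305, 0.029], 0.8), ([0.598, 0.189, 0.041], 0.66)]
rack call [([0.603, 0.22, 0.003], 0.95), ([0.739, 0.323, 0.002], 0.91)]
row call [([0.514, -0.214, 0.04], 0.97)]
row call [([0.542, -0.073, -0.001], 0.89)]
tall_rack call [([0.45, 0.179, 0.059], 0.93)]
tall_rack call [([0.457, 0.22, 0.003], 0.64)]
```

View pics/top0.png

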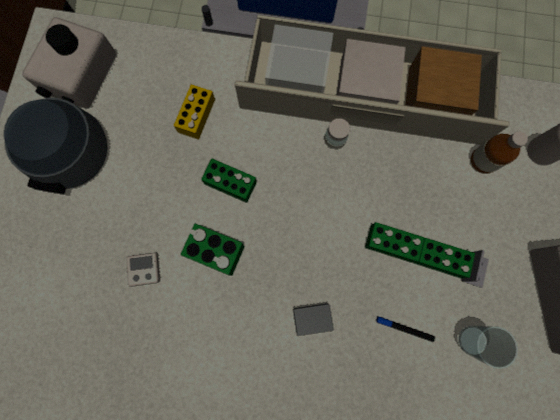

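View pics/side0.png

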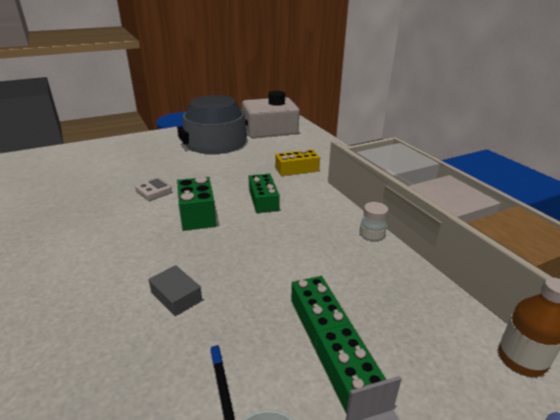

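Top view: the candidates for the loose low rack are green two-by-five block (229,180), yellow look-alike (194,111), and tall green big-hole rack (212,249). The row's open end is near (370,238) and its stop at (478,265). I choose (229,180), and will check it in a crop and measure it.

```bash
cat > h.py <<'E'
import numpy as np,cv2
from station import *
def cloud(c,p,d):
    i=viewer.camera_info(c);K=i["intrinsics"];v,u=np.mgrid[:420,:560]
    P=np.stack([(u-K[0,2])/K[0,0]*d,-(v-K[1,2])/K[1,1]*d,-d],-1)
    return P@i["rotation"].T+i["eye"]
def rects(c,p,d,zlo=.03,zhi=.075):
    """top-face rectangles of green blobs: centre, long, short, yaw of long axis, median z"""
    W=cloud(c,p,d); q=p.astype(int)
    g=((q[...,1]>1.5*q[...,0])&(q[...,1]>1.5*q[...,2])&(q[...,1]>30)&(d>0)).astype(np.uint8)
    g=cv2.morphologyEx(g,cv2.MORPH_CLOSE,np.ones((9,9)))
    n,L,S,_=cv2.connectedComponentsWithStats(g)
    out=[]
    for k in range(1,n):
        if S[k,4]<150: continue
        X=W[(L==k)&(d>0)]; z=np.percentile(X[:,2],80); X=X[abs(X[:,2]-z)<.006]
        r=cv2.minAreaRect((X[:,:2]*1000).astype(np.float32)); b=cv2.boxPoints(r)/1000
        e=b[1]-b[0];f=b[2]-b[1]
        if np.linalg.norm(e)<np.linalg.norm(f): e,f=f,e
        yaw=np.arctan2(e[1],e[0])
        out.append((np.array(r[0])/1000,np.linalg.norm(e),np.linalg.norm(f),yaw,z,S[k,:4]))
    return out
E
python3 - <<'E'
from h import *
for c in("top","side"):
    f=np.load(c+"0.npz")
    for r in rects(c,f["p"],f["d"]): print(c,np.round(r[0],4),np.round(r[1:5],4),"deg",round(np.degrees(r[3])%180,1),r[5])
W=cloud("top",np.load("top0.npz")["p"],np.load("top0.npz")["d"])
for u,v in((338,128),(194,111),(312,305),(250,110),(100,150)): print(u,v,W[v,u].round(3))
p=np.load("top0.npz")["p"]
cv2.imwrite("pics/crop.png",cv2.resize(p[90:290,160:380,::-1],None,fx=3.5,fy=3,interpolation=2)[:600,:800])
E
```

```text
top [0.6046 0.2223] [0.1003 0.0495 1.3169 0.0414] deg 75.5 [202 159  54  40]
top [ 0.5249 -0.1737] [0.1997 0.0498 1.4236 0.041 ] deg 81.6 [369 223 106  55]
top [0.4599 0.2249] [0.0998 0.0654 1.3516 0.0632] deg 77.4 [181 224  61  51]
side [0.6017 0.2184] [0.0984 0.0491 1.3256 0.0411] deg 76.0 [249 174  30  39]
side [0.4575 0.2218] [0.0994 0.0627 1.3449 0.0631] deg 77.1 [178 177  38  53]
side [ 0.5231 -0.1719] [0.1912 0.0495 1.4241 0.0417] deg 81.6 [292 276  93 135]
338 128 [0.737 0.021 0.06 ]
194 111 [0.734 0.319 0.043]
312 305 [0.386 0.017 0.001]
250 110 [0.774 0.211 0.   ]
100 150 [0.621 0.492 0.04 ]
```

View pics/crop.png

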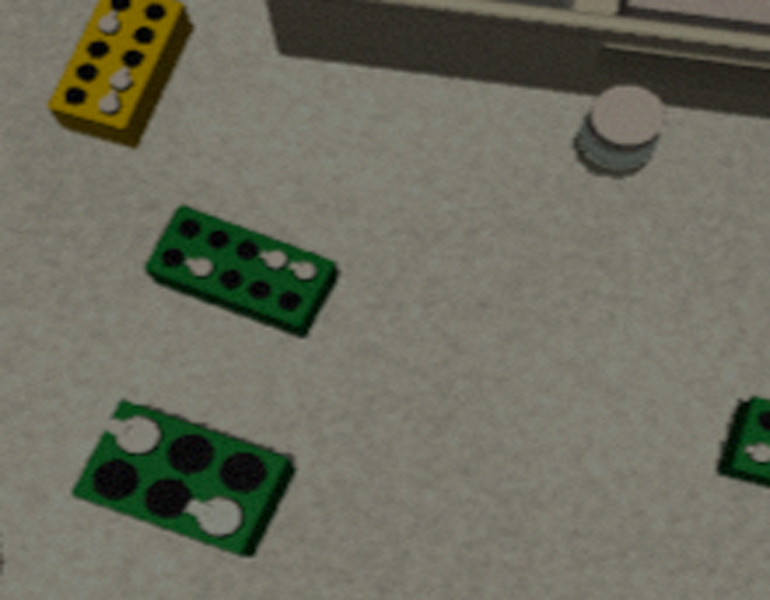

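The crop confirms it: the green two-by-five rack at full-image (229,180) has three white caps, yellow is at (194,111), and tall with six big holes is at (212,249). Grasp is clear of both.

```bash
cat >> h.py <<'E'
def R(yaw):
    x=np.array([np.cos(yaw),np.sin(yaw),0]);z=np.array([0,0,-1.]);return np.column_stack([x,np.cross(z,x),z])
def st(m=""):
    s=env.sense();print(m,"t",round(s["t"],2),"p",s["ee_pos"].round(4),"F",np.round(s["wrist_force"],1),"w",round(s["gripper_width"],4),"g",np.round(s["grasp_force"],1),"q",np.round(s["joint_positions"],2));return s
E
python3 - <<'E'
from h import *
C=np.array([.6033,.2205]);y=np.radians(75.7);yr=np.radians(81.6)
s=st(); print(s["tcp_rot"].round(2))
best=None
for k in(0,np.pi):
    a=solver.inverse_kinematics([*C,.15],R(y+k)); b=solver.inverse_kinematics([.546,-.024,.12],R(yr+k)); print(k,a,b)
    if a is not None and b is not None and (best is None or abs(a[6])<best[0]): best=(abs(a[6]),k)
k=best[1]; np.save("k.npy",k)
env.movel([s["ee_pos"][0],s["ee_pos"][1],.32],rate=.25)
env.reach([*C,.30],R(y+k)); st("above")
env.movel([*C,.08],rate=.2); env.movel([*C,.007],rate=.08); st("down")
effector.grasp(20); st("grip")
env.movel([*C,.067],rate=.1); st("lift")
p,d=viewer.read_camera("side"); cv2.imwrite("pics/lift.png",p[:,:,::-1])
E
```

```text
t 0.7 p [ 0.1669 -0.6282  0.188 ] F [-0.6  0.5 -0.5] w 0.092 g 0.0 q [ 1.27  0.47 -0.01  1.6   0.01  1.07 -0.06]
[[ 0.97  0.26 -0.  ]
 [ 0.26 -0.97 -0.  ]
 [-0.    0.   -1.  ]]
0 [ 0.29536862  0.77876457 -1.08518717  1.60852016  0.72659639  1.20846514
 -1.19219259] [ 0.47883993  0.46397914 -0.62500604  1.88596702  0.341054    0.89919001
 -0.45813276]
3.141592653589793 [ 0.38015484  0.94651988 -1.32984719  1.60368045  0.93804677  1.3564287
  1.81699329] [ 0.88852795  0.84122851 -1.32396729  1.86432805  0.89014221  1.19479512
  2.24838503]
above t 4.71 p [0.6038 0.2195 0.2999] F [-0.8 -0.5  1.7] w 0.0922 g 0.0 q [ 0.25  0.57 -1.    1.44  0.48  1.39 -1.01]
down t 7.02 p [0.6037 0.2208 0.0075] F [0.8 0.3 0.9] w 0.0917 g 0.0 q [ 0.14  0.85 -0.8   1.69  0.74  0.93 -1.2 ]
grip t 7.72 p [0.6035 0.2205 0.0071] F [ 0.1 -0.5  0.7] w 0.0499 g 20.0 q [ 0.14  0.85 -0.8   1.69  0.74  0.93 -1.2 ]
lift t 8.47 p [0.6032 0.2201 0.0668] F [ 0.6  0.9 -1.5] w 0.0495 g 20.0 q [ 0.18  0.78 -0.85  1.67  0.68  1.01 -1.16]
```

Run:
```python
from h import *
k=float(np.load("k.npy"));yr=np.radians(81.6);u=np.array([np.cos(yr),np.sin(yr)])
O=np.array([.524,-.1728])+.1*u; print("open end",O)
P=lambda x,z:[*(O+x*u),z]
env.movel(P(.068,.067),R(yr+k),rate=.12)
env.movel(P(.068,.010),rate=.1); env.pause(.3); s=st("low")
F0=s["wrist_force"][:2]@u; x=.068
while x>.044:
    x-=.0015; env.movel(P(x,.010),rate=.03); env.pause(.1)
    s=env.sense(); f=s["wrist_force"][:2]@u-F0
    if f>4: break
print("contact x",x,"f",f, "tcp x",(s["ee_pos"][:2]-O)@u)
x+=.0005; env.movel(P(x,.0075),rate=.03); env.pause(.2); st("set")
p,d=viewer.read_camera("side"); cv2.imwrite("pics/set.png",p[:,:,::-1])
```

```text
open end [ 0.5386083  -0.07387277]
low t 11.64 p [ 0.5488 -0.0067  0.0104] F [ 0.1 -0.8 -2.8] w 0.0494 g 20.0 q [ 0.59  0.75 -0.85  1.93  0.76  0.83 -0.83]
contact x 0.045499999999999985 f 5.635872995698049 tcp x 0.04681274145578054
set t 17.34 p [ 0.5457 -0.0276  0.0075] F [ 1.1  5.2 -2.4] w 0.0495 g 20.0 q [ 0.63  0.75 -0.85  1.93  0.77  0.82 -0.79]
```

View pics/set.png

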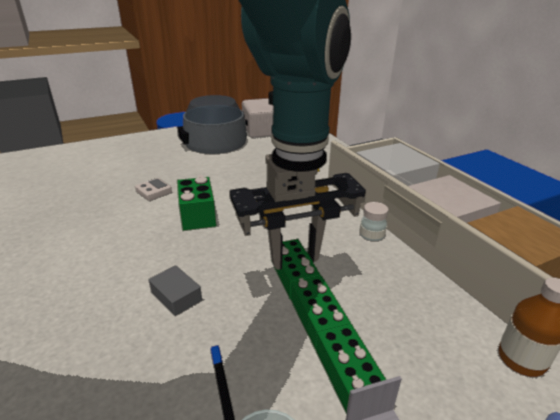

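The rack sits against the row near (305,275), in line and flush, with no visible gap; the tall rack at (196,202) is unmoved. I'll release, retreat and measure.

Run:
```python
from h import *
effector.release(); p0=env.sense()["ee_pos"]; env.movel([p0[0],p0[1],.20],rate=.15); 
s=env.sense(); env.movel([.42,-.25,.30],rate=.25); st()
for c in("top","side"):
    p,d=viewer.read_camera(c); cv2.imwrite(f"pics/end_{c}.png",p[:,:,::-1])
    for r in rects(c,p,d): print(c,np.round(r[0],4),np.round(r[1:5],4),"deg",round(np.degrees(r[3])%180,1),r[5])
```

```text
t 20.82 p [ 0.4203 -0.2487  0.2996] F [0.  0.7 0.3] w 0.0919 g 0.0 q [ 1.52  0.31 -1.25  1.79  0.31  1.26  0.04]
top [ 0.5321 -0.124 ] [0.2992 0.0505 1.4259 0.0411] deg 81.7 [319 208 156  70]
top [0.4599 0.2248] [0.0997 0.0651 1.345  0.0631] deg 77.1 [181 224  62  51]
side [0.4571 0.2211] [0.0993 0.0628 1.3514 0.0631] deg 77.4 [178 177  38  53]
side [ 0.5302 -0.122 ] [0.2915 0.05   1.4262 0.0417] deg 81.7 [272 240 113 171]
```

View pics/end_side.png

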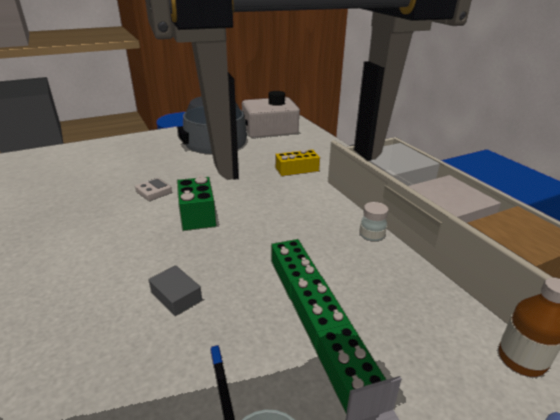

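View pics/end_top.png

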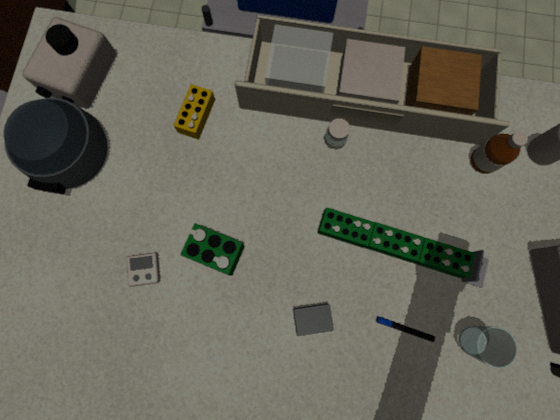

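The top view shows one continuous 299 x 50.5 mm row at 81.7°, running from (320,220) to (478,262); the tall rack (212,249) is unmoved and the gripper is clear.

```bash
python3 -c "
from station import *
print(workorder.finish_job())"
```

```text
the job is handed in; nothing more can be done
None
```

The job is handed in, with no verdict returned: the low rack stands butted against the open end of the row, in line with no visible gap (the row now measures 299 x 50.5 mm), and the tall rack is where it was.

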